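Close the quarter-turn screw of the microscope lamp unit

TASK

One of the two brass slotted screws on the lamp unit's cover was left open. Take the orange flat driver from its stand, seat its blade in the open screw's slot and turn the screw clockwise to its stop, where the slot lines up with the green marks, without letting the blade leave the slot on the way and without using the fingers on it. Leave the locked screw locked, put the driver back upright in its stand, fully down, let go, and leave the other things where they are.

Things in the scene. Friction and masses are not known exactly. Their poses are not given: they have to be found in the camera images.
- screw_a (a joint): Value of the slotted screw a, rad. 0 = slot across the row of two screws (on the white marks), grows as it is turned clockwise seen from above, hard stop at 1.571 = locked (slot on the two green marks). Turns against a steady friction of about 0.06 N m and stays where it is left. It starts open, 0.05 to 0.5.
- screw_b (a joint): Value of the slotted screw b, rad. 0 = slot across the row of two screws (on the white marks), grows as it is turned clockwise seen from above, hard stop at 1.571 = locked (slot on the two green marks). Turns against a steady friction of about 0.06 N m and stays where it is left. It starts locked.
- slot_a (a point): Centre of the floor of screw a's slot. x runs along the slot, z up. Brass screw head 32 mm across; slot 6 mm wide and 6 mm deep, open at both ends, its top 2 mm flared at 45 degrees to 10 mm wide. The top of the head lies 6 mm above this point, this point 82 mm above the table.
- slot_b (a point): Centre of the floor of screw b's slot. x runs along the slot, z up. Brass screw head 32 mm across; slot 6 mm wide and 6 mm deep, open at both ends, its top 2 mm flared at 45 degrees to 10 mm wide. The top of the head lies 6 mm above this point, this point 82 mm above the table.
- fastener_a: Fixed black round surround, 50 mm across, 4 mm thick, that carries screw a; origin under its centre, on the lamp unit's cover. Green marks at its +y and -y (locked), white marks at its +x and -x (open). It and its neighbour stand 104 mm apart along their y, in either order.
- fastener_b: Fixed black round surround, 50 mm across, 4 mm thick, that carries screw b; origin under its centre, on the lamp unit's cover. Green marks at its +y and -y (locked), white marks at its +x and -x (open). It and its neighbour stand 104 mm apart along their y, in either order.
- lamp_unit: Fixed white box, 150 (x) by 200 (y) by 70 mm tall, with a 5 mm grey cover plate on top (cover's top 75 mm above the table); origin under its centre. Both screws stand on the cover, on its y axis, 52 mm either side of the middle.
- driver: Flat driver, 138 mm long, about 0.12 kg, upright in the stand at the start. Origin at the centre of the blade's end, z towards the handle, x along the blade's width. Steel blade 16 mm wide (x) and 3.5 mm thick (y), 22 mm long; round shank 9 mm up to z = 62 mm; black square guard 34 by 34 mm from z = 62 to 68 mm; orange square handle 24 by 24 mm, flats square to x and y, from z = 68 to 138 mm. In a slot the blade has about 0.16 rad of play each way.
- blade_tip (a point): Centre of the end of the driver's blade (the driver's origin).
- stand: Fixed blue block, 70 (x) by 80 (y) by 72 mm tall, on a 100 by 110 by 6 mm foot, with an upright square hole 22 by 22 mm through the middle of it down to the foot. Origin under its centre. The driver hangs in it by the guard, which rests on the block's top; the blade's end is then 10 mm above the table.
- stand_mouth (a point): Centre of the mouth of the stand's hole, at the block's top (72 mm above the table).
- reagent_bottle: Bystander, to be left alone: white bottle, green cap, 56 mm across, 120 mm tall; origin under its centre.
- amber_jar: Bystander, to be left alone: amber jar, 60 mm across, 75 mm tall; origin under its centre.
- petri_dish: Bystander, to be left alone: closed flat dish, 90 mm across, 16 mm tall; origin under its centre.
- dust_cap: Bystander, to be left alone: black round cap, 34 mm across, 22 mm tall; origin under its centre.
- wash_bottle: Bystander, to be left alone: white bottle, red cap, 70 mm across, 150 mm tall; origin under its centre.
Not all that is in view belongs to the job. What is shaped like the driver but purple is not meant.

How it is judged:
On the way, in this order (a step that is already met when the one before it is completed fails the run):
1. the driver's blade sits in the slot of the open screw, near the floor and the middle of the slot, driver upright (z of blade_tip in the frame of slot_a below 0.003 m and horizontal distance between blade_tip and slot_a below 0.007 m and angle between driver's own z axis and vertical below 0.2 rad and value of joint screw_a below 0.7 rad), for 0.2 s.
2. the screw is turned to its stop (within 0.2 rad) with the blade still in the slot (value of joint screw_a above 1.37 rad and z of blade_tip in the frame of slot_a below 0.0045 m and horizontal distance between blade_tip and slot_a below 0.009 m), for 0.1 s.
At the end, for the whole second after the job is handed in: Both screws are within 0.2 rad of their locked stop (slots on the green marks), and the driver hangs at rest upright in its stand (within 0.12 rad), blade end within 12 mm of the hole's axis, guard down on the block to within 5 mm (value of joint each of screw_a, screw_b above 1.37 rad and horizontal distance between blade_tip and stand_mouth below 0.012 m and z of blade_tip in the frame of stand_mouth below -0.057 m and angle between driver's own z axis and vertical below 0.12 rad and linear speed of driver below 0.02 m/s); the robot touches nothing.
It fails at once if the blade leaves the slot (more than 4.5 mm above its floor) while the screw is between 0.7 and 1.37 rad (value of joint screw_a between 0.7 and 1.37 rad and z of blade_tip in the frame of slot_a above 0.0045 m).
It fails at once if the fingers press on the open screw or its surround (contact force between the fingers and fastener_a above 2 N).
It fails at once if the locked screw is turned back by more than 0.2 rad (value of joint screw_b below 1.37 rad).
It fails at once if a bystander (reagent bottle, amber jar, petri dish, dust cap, wash bottle) is moved by more than 40 mm (distance of any of reagent_bottle, amber_jar, petri_dish, dust_cap, wash_bottle from where it was at the start of the episode above 0.04 m).
It also fails if it takes over 61 s, if anything falls off the work surface, if the arm or the gripper's body presses on something with over 40 N, if the wrist force passes 120 N, or if a joint passes its speed limit or range.

ROBOT

A 6-joint arm with a two-finger parallel gripper is mounted at the origin on the work surface. World frame = base frame: x ahead of the robot, y to its left, z up, the work surface at z = 0. Lengths are in m, angles in rad, forces in N, time in s.
With the tool pointing down it reaches from about 0.375 to 0.925 m from the base axis. Payload 5.7 kg.
Tool frame: the origin (TCP) lies midway between the tips of the shut fingers; the grasp point (between the pads) lies 19 mm behind it; z points along the fingers, y is the line along which they close (so a half turn about z gives the same grasp; the last joint's range is limited). The gripper opens to 88 mm and grips with 3 to 60 N. Pads are 20 mm wide; open, the fingers measure 115 mm over their backs; the gripper's body (75 mm by 178 mm) begins 61 mm behind the grasp point.
Start: joints at [-1.439, 0.359, 1.51, -0, 1.272, -0.115], TCP at [0.147, -0.582, 0.223] pointing down, gripper open.
Joint ranges: [-2.97, 2.97], [-1.01, 2.36], [0.21, 2.38], [-0.96, 4.11], [0.2, 2.71], [-2.98, 2.98]. Speed limits (rad/s): [2.39, 2.39, 3.14, 3.14, 3.14, 3.14].

INTERFACE

Orientations are given as a unit quaternion [x, y, z, w].
In Python, from bench import move_ptp, servo_line, goto_joints, move_gripper, sleep, inverse_kinematics, capture, PlanningError, close_job, spot_in, silhouettes, current_clock, current_joint_pos, current_qvel, current_joint_torque, current_position, current_orientation, current_force, current_torque, current_finger_gap, current_grip_force gives the robot as it stands. Calls block until the motion is done:
- move_ptp(position, orientation): joint-space move of the TCP to a pose.
- servo_line(position, orientation=None, rate=0.15, contact_N=None): straight line of the TCP; orientation=None keeps the orientation; rate is the mean speed in m/s. With contact_N (N) it stops when the force on the tool has changed by that much, and returns True; else False.
- goto_joints(angles): joint-space move.
- move_gripper(opening): finger opening in m; the grip force is fixed at half the most; returns when the fingers have stopped.
- sleep(seconds).
- inverse_kinematics(position, orientation): joint angles nearest the present ones, or None.
- capture(name): name is "scene" or "side" or "wrist"; returns a dict with "image" (480x640x3 uint8, blue, green, red), "range_z" (480x640 float32, m along the optical axis (not along the pixel's ray), 0 where there is no reading), "intrinsics" (3x3 intrinsics, pixels), "R" (3x3) and "t" (3): a world point X has camera coordinates R X + t. Camera axes: x right, y down, z forward; pixel columns grow to the right and rows downward; lengths in m; the calibration is good to about 2 mm. A picture is of the moment at which its call begins.
A pose or a line that the arm cannot do raises PlanningError and nothing moves.
- close_job(): hands the job in; it is judged then, once.
Trained networks look in the newest picture that a camera, given by its name, has taken for a name from the list of things; names that differ only in an ending like _2 or _b are one class to them, and where a whole thing is asked for, a point or a joint stands for the part that bears it (a point fixed in the world has none). Each returns a list of dicts, best first, with "conf" (0 to 1); they miss things now and then, are a little off and sometimes report something else, mostly with a low value. They report only what shows in the picture. A call takes as long as a camera call. They do not tell look-alikes from the thing itself.
- spot_in(camera, query): "xy" ([column, row] in pixels, amid what is visible of it).
- silhouettes(camera, query): "region" (480x640 bool, what is visible of it) and "xy" ([column, row] in pixels, amid what is visible of it).
Readings, each from a call of its own:
- current_clock(): time.
- current_joint_pos(): joint angles.
- current_qvel(): joint speeds.
- current_joint_torque(): joint torques, N m.
- current_position(): TCP position.
- current_orientation(): TCP orientation.
- current_force(): force on the tool from outside, world axes, zero at the start.
- current_torque(): the same for the moment, N m.
- current_finger_gap(): finger opening in m.
- current_grip_force(): force on a finger pad.
Only numpy, scipy, OpenCV 4.12 (cv2) and the standard library are available. Lean on these libraries where they do the work, as an engineer would, in place of code of your own. Each camera call takes 0.05 s, during which the arm holds its last target. There are 200 camera calls.

## Working session

There is one attempt and no reset: what is moved stays moved. The work goes in short steps, each a Python script; the robot and the scene stay as the last script left them, time stands still between calls to the robot, and variables do not carry over. Pictures are saved under pics/ and viewed, at most 10 in all, crops included, and the job is handed in when it is done.

```bash
mkdir -p pics; ls
cat > h.py <<'E'
from bench import *
import numpy as np, cv2
def px2w(c,u,v,z=None):
    """pixel -> world via depth, or via plane of height z"""
    K,R,t=c["intrinsics"],c["R"],c["t"]
    ray=np.linalg.inv(K)@np.array([u,v,1.0])
    if z is None: return R.T@(ray*c["range_z"][int(v),int(u)]-t)
    o=-R.T@t; d=R.T@ray
    return o+d*(z-o[2])/d[2]
def cloud(c):
    K,R,t=c["intrinsics"],c["R"],c["t"]
    v,u=np.mgrid[:480,:640]; 
    P=np.stack([u,v,np.ones_like(u)],-1)@np.linalg.inv(K).T*c["range_z"][...,None]
    return (P-t)@R
def w2px(c,X):
    p=c["intrinsics"]@(c["R"]@np.asarray(X)+c["t"]); return p[:2]/p[2]
E
python3 - <<'E'
from h import *
ims=[]
for n in("scene","side"):
    c=capture(n); cv2.imwrite(f"pics/{n}0.png",c["image"])
    for q in("driver","stand","lamp_unit","fastener_a","screw_a","reagent_bottle","amber_jar","petri_dish","dust_cap","wash_bottle"):
        for d in spot_in(n,q)[:4]:
            u,v=d["xy"]; print(n,q,round(d["conf"],2),np.round([u,v]),np.round(px2w(c,u,v),3))
print(current_clock(),current_orientation())
E
```

```text
pics
scene driver 0.85 [380. 214.] [0.564 0.229 0.112]
scene driver 0.75 [368. 172.] [0.442 0.207 0.103]
scene driver 0.7 [367. 277.] [0.694 0.21  0.101]
scene stand 0.8 [384. 245.] [0.592 0.239 0.067]
scene lamp_unit 0.89 [180. 226.] [ 0.579 -0.122  0.074]
scene fastener_a 0.91 [150. 200.] [ 0.527 -0.188  0.086]
scene fastener_a 0.66 [200. 212.] [ 0.556 -0.088  0.088]
scene screw_a 0.73 [149. 198.] [ 0.516 -0.195  0.08 ]
scene screw_a 0.49 [201. 209.] [ 0.542 -0.09   0.083]
scene reagent_bottle 0.67 [309. 322.] [0.771 0.126 0.081]
scene petri_dish 0.79 [204. 338.] [ 0.771 -0.045  0.018]
scene dust_cap 0.68 [299. 193.] [0.419 0.072 0.021]
scene wash_bottle 0.75 [507. 255.] [0.625 0.44  0.092]
side driver 0.83 [360. 308.] [0.42  0.216 0.095]
side driver 0.7 [256. 233.] [0.66  0.212 0.098]
side driver 0.63 [293. 266.] [0.541 0.234 0.109]
side stand 0.63 [292. 307.] [0.521 0.255 0.05 ]
side lamp_unit 0.66 [434. 217.] [ 0.493 -0.079  0.074]
side fastener_a 0.73 [456. 189.] [ 0.511 -0.178  0.086]
side fastener_a 0.71 [414. 200.] [ 0.545 -0.082  0.087]
side screw_a 0.61 [455. 186.] [ 0.524 -0.196  0.081]
side screw_a 0.55 [416. 201.] [ 0.542 -0.087  0.085]
side reagent_bottle 0.84 [267. 215.] [0.725 0.138 0.068]
side amber_jar 0.6 [256. 409.] [0.409 0.411 0.074]
side petri_dish 0.91 [321. 198.] [ 0.76  -0.041  0.013]
side petri_dish 0.62 [291. 308.] [0.523 0.255 0.049]
side dust_cap 0.93 [419. 299.] [0.41  0.072 0.022]
side wash_bottle 0.88 [148. 344.] [0.567 0.461 0.097]
1.1 [ 9.92396429e-01  1.23082593e-01 -2.32202890e-06 -5.29547013e-05]
```

View pics/scene0.png

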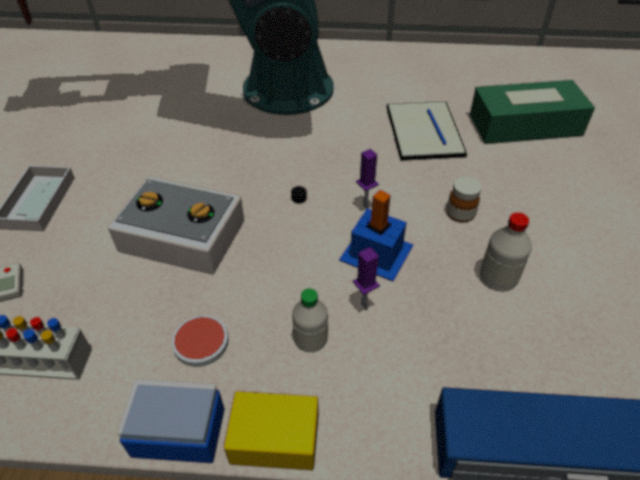

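View pics/side0.png

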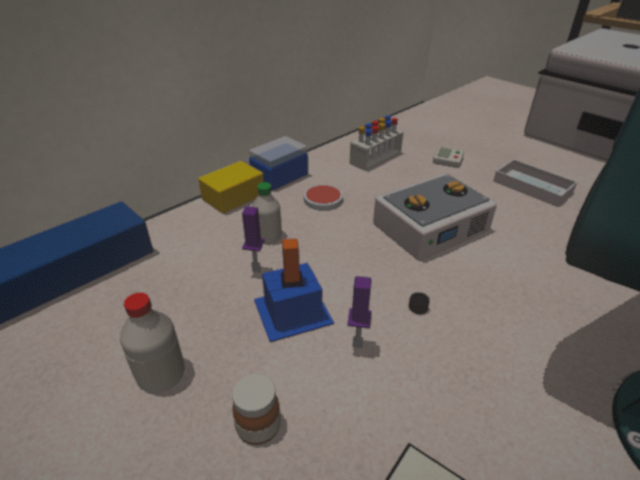

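Could be taken for the driver: orange handle at scene (380,214) in the blue stand, purple ones at (368,172) and (367,277). The orange one fits the description. Next I take close wrist views of the lamp unit and the stand.

Run:
```python
from h import *
import pickle
q=[1,0,0,0]
D={}
for n,p in(("lamp",[0.50,-0.14,0.33]),("stand",[0.50,0.23,0.36])):
    move_ptp(p,q); sleep(0.2); c=capture("wrist"); D[n]=c
    for k in(("screw_a","fastener_a","lamp_unit") if n=="lamp" else("driver","stand")):
        s=silhouettes("wrist",k); D[n+k]=s
        for d in s: print(n,k,round(d["conf"],2),np.round(d["xy"]),np.round(px2w(c,*d["xy"]),3),d["region"].sum())
    print(-c["R"].T@c["t"], c["R"][2],current_clock())
pickle.dump(D,open("D.pkl","wb"))
cv2.imwrite("pics/w1.png",np.vstack([cv2.resize(D[n]["image"],(400,300)) for n in("lamp","stand")]))
```

```text
lamp screw_a 0.98 [269. 154.] [ 0.546 -0.089  0.082] 894
lamp screw_a 0.57 [374. 178.] [ 0.522 -0.194  0.082] 833
lamp screw_a 0.55 [323. 156.] [ 0.544 -0.142  0.076] 24114
lamp fastener_a 0.88 [371. 180.] [ 0.521 -0.191  0.081] 1863
lamp fastener_a 0.73 [269. 155.] [ 0.546 -0.089  0.086] 1998
lamp fastener_a 0.53 [153. 259.] [0.416 0.066 0.023] 780
lamp lamp_unit 0.67 [369. 178.] [ 0.523 -0.189  0.084] 846
lamp lamp_unit 0.61 [321. 154.] [ 0.546 -0.14   0.075] 23981
[ 0.58026079 -0.14107509  0.49182333] [-2.94171174e-01  7.16053439e-05 -9.55752748e-01] 3.5667
stand driver 0.82 [321. 148.] [0.555 0.229 0.148] 1059
stand driver 0.79 [408.  10.] [0.693 0.135 0.029] 1301
stand driver 0.66 [405. 195.] [0.491 0.127 0.028] 1920
stand stand 0.81 [311. 131.] [0.568 0.24  0.072] 6209
[0.58074056 0.22849472 0.5219413 ] [-2.93956924e-01 -3.57431412e-08 -9.55818668e-01] 5.3
```

View pics/w1.png

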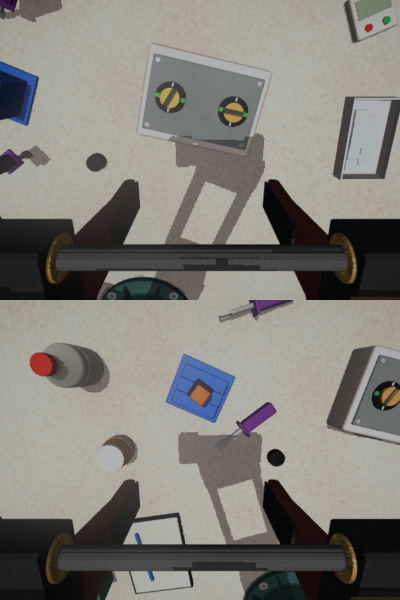

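The lamp view shows the left screw at (269,154) with a diagonal slot, so it looks open. The right one at (374,178) looks lined up with the green marks. The orange driver is in the stand at (321,148), and both purple ones are now lying on the table. Next I fit the geometry.

Run:
```python
from h import *
import pickle
D=pickle.load(open("D.pkl","rb"))
def rect(P,nm):
    (cx,cy),(w,h),a=cv2.minAreaRect((P[:,:2]*1000).astype(np.float32))
    print(nm,len(P),"c",round(cx,1),round(cy,1),"wh",round(w,1),round(h,1),"ang",round(a,1),"z",np.round(np.median(P[:,2]),4), "mean",np.round(P.mean(0)*1000,1))
def clean(m): return cv2.morphologyEx(m.astype(np.uint8),cv2.MORPH_OPEN,np.ones((3,3)))>0
c=D["stand"];C=cloud(c);hsv=cv2.cvtColor(c["image"],cv2.COLOR_BGR2HSV);H,S,V=cv2.split(hsv)
near=(np.hypot(C[...,0]-.565,C[...,1]-.235)<.09)
rect(C[clean(near&(H<18)&(S>120)&(C[...,2]>.14))],"handle top")
blue=(H>100)&(H<125)&(S>100)&near
rect(C[clean(blue&(abs(C[...,2]-.072)<.006))],"stand top")
rect(C[clean(blue&(C[...,2]<.012))],"foot")
c=D["lamp"];C=cloud(c)
near=(np.hypot(C[...,0]-.54,C[...,1]+.14)<.15)
rect(C[clean(near&(C[...,2]>.06))],"lamp")
H,S,V=cv2.split(cv2.cvtColor(c["image"],cv2.COLOR_BGR2HSV))
br=clean(near&(H>12)&(H<35)&(S>110)&(V>70)&(C[...,2]>.07)).astype(np.uint8)
n,l,st,ce=cv2.connectedComponentsWithStats(br)
for i in range(1,n):
  if st[i,4]>30: print("brass",st[i],ce[i],np.round(px2w(c,*ce[i],z=.088),4))
g=clean(near&(H>40)&(H<85)&(S>100)&(C[...,2]>.07)).astype(np.uint8)
n,l,st,ce=cv2.connectedComponentsWithStats(g)
for i in range(1,n): print("green",st[i,4],ce[i],np.round(px2w(c,*ce[i],z=.079),4))
a=cv2.resize(c["image"][110:220,220:430],None,fx=3.5,fy=3.5,interpolation=cv2.INTER_CUBIC)
b=cv2.resize(D["stand"]["image"][80:180,250:390],None,fx=2,fy=2,interpolation=cv2.INTER_CUBIC)
o=np.zeros((600,735,3),np.uint8);o[:385]=a;o[390:590,:280]=b;cv2.imwrite("pics/crop.png",o)
```

```text
handle top 3692 c 532.5 210.2 wh 97.9 32.5 ang 39.2 z 0.4117 mean [516.7 188.7 367.9]
stand top 3766 c 551.9 231.7 wh 80.2 70.1 ang 66.8 z 0.0718 mean [553.7 232.   71.8]
foot 2267 c 551.1 231.0 wh 109.5 98.9 ang 66.7 z 0.0058 mean [561.8 229.9   5.8]
lamp 91992 c 533.5 -141.5 wh 200.5 150.3 ang 77.3 z 0.4181 mean [ 526.5 -140.6  312.5]
brass [255 140  21  27 298] [263.66107383 151.38255034] [ 0.5495 -0.0843  0.088 ]
brass [268 147  20  26 301] [278.89700997 161.08637874] [ 0.5402 -0.0988  0.088 ]
brass [360 164  30  16 314] [375.71019108 171.19745223] [ 0.5303 -0.1944  0.088 ]
brass [358 180  30  16 317] [371.48895899 188.02523659] [ 0.5136 -0.1908  0.088 ]
brass [ 84 384   7   7  33] [ 87.09090909 387.18181818] [0.279  0.1342 0.088 ]
brass [554 385  17  68 435] [563.79310345 420.46666667] [ 0.2319 -0.433   0.088 ]
brass [ 74 410  14  43 283] [ 78.41696113 432.37809187] [0.2142 0.1558 0.088 ]
green 40 [251.5 151. ] [ 0.5492 -0.0709  0.079 ]
green 48 [292.0625 160.5   ] [ 0.5398 -0.1111  0.079 ]
green 52 [352.78846154 174.51923077] [ 0.5258 -0.1724  0.079 ]
green 51 [392.03921569 183.31372549] [ 0.5169 -0.2127  0.079 ]
```

View pics/crop.png

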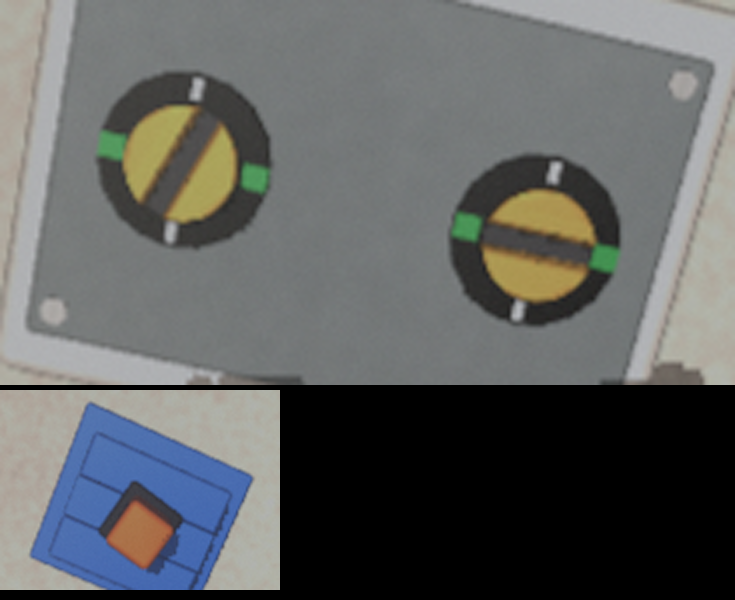

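The open screw is the left one, with a slot yaw of about -32.7° and a lock direction of -102.8°. The chosen handle is orange and sits in the blue stand. I'll get the handle pose, then grasp.

```bash
cat >> h.py <<'E'
def Q(psi): return [np.cos(psi/2),np.sin(psi/2),0,0]   # tool down, tool x at yaw psi
E
python3 - <<'E'
from h import *
import pickle
c=pickle.load(open("D.pkl","rb"))["stand"];C=cloud(c);H,S,V=cv2.split(cv2.cvtColor(c["image"],cv2.COLOR_BGR2HSV))
near=(np.hypot(C[...,0]-.553,C[...,1]-.231)<.06)
m=near&((H<20)|(H>175))&(S>100)&(C[...,2]>.13)&(C[...,2]<.16)
P=C[m]; r=cv2.minAreaRect((P[:,:2]*1000).astype(np.float32)); print(len(P),r,P.mean(0))
# orange contour from colour, projected on z=.148
n,l,st,ce=cv2.connectedComponentsWithStats((near&((H<20)|(H>175))&(S>100)).astype(np.uint8)); i=1+st[1:,4].argmax()
v,u=np.where(l==i); print(cv2.minAreaRect(np.array([px2w(c,a,b,.148)[:2]*1000 for a,b in zip(u,v)],np.float32)))
E
```

```text
654 ((551.792236328125, 230.54832458496094), (23.392566680908203, 23.048721313476562), 54.05275344848633) [0.55200382 0.23055697 0.14755201]
((265.9467468261719, -25.88507843017578), (116.49630737304688, 42.979225158691406), 16.46369743347168)
```

Run:
```python
from h import *
psi=np.deg2rad(54.05); x,y=.5520,.2306
move_ptp([x,y,.24],Q(psi)); servo_line([x,y,.092],rate=.12)
move_gripper(0.0); print("gap",current_finger_gap(),current_grip_force(),current_position())
servo_line([x,y,.27],rate=.12); sleep(.2)
print("gap",current_finger_gap(),current_joint_pos(),current_clock())
ims=[]
for n in("scene","side","wrist"):
    c=capture(n); u,v=map(int,w2px(c,[x,y,.21])); 
    if n=="wrist": im=cv2.resize(c["image"],(400,300)); print(w2px(c,[x,y,.189]),w2px(c,[x,y,.27]))
    else:
        im=cv2.resize(c["image"][max(v-50,0):v+50,u-66:u+66],(400,300),interpolation=cv2.INTER_CUBIC)
    ims.append(im)
ims.append(ims[0]*0)
cv2.imwrite("pics/lift.png",np.vstack([np.hstack(ims[:2]),np.hstack(ims[2:])]))
```

```text
gap 0.023748529558969656 29.968157708644867 [0.55197307 0.23062613 0.09197866]
gap 0.02393527548931331 [ 2.80272540e-01  3.19006813e-01  1.45148046e+00 -4.79144217e-05
  1.37209700e+00  9.07743112e-01] 10.4417
[322.31917213 251.39733153] [322.45883554 309.20369699]
```

View pics/lift.png

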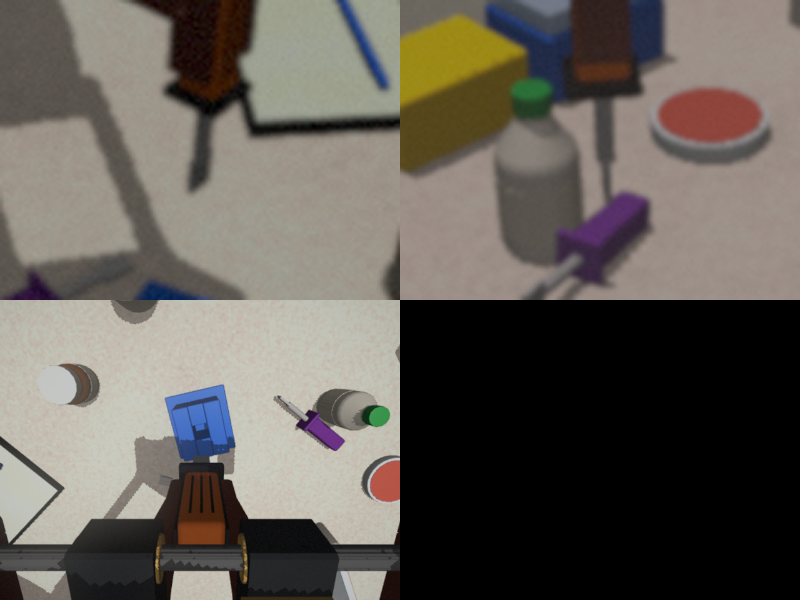

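Orange driver held. The blade looks edge-on in the side view and wide in the scene view, and in the wrist view its tip sits just above the guard at (202,458). I'll check numerically which way the blade's width runs.

Run:
```python
from h import *
p=np.array([.552,.2306,.189])
for n in("scene","side","wrist"):
    c=capture(n)
    for y in(54,144):
        a=np.deg2rad(y); d=np.array([np.cos(a),np.sin(a),0])*.008; e=np.array([-d[1],d[0],0])*3.5/16
        pts=np.array([w2px(c,p+s*d+t*e) for s in(-1,1) for t in(-1,1)]); print(n,y,"px extent",np.ptp(pts,axis=0))
    u,v=map(int,w2px(c,p)); 
    if n!="wrist":
        cl=c["image"].astype(int)
        u,v=map(int,w2px(c,p+[0,0,.008])); print(n,(u,v),[cl[v,k].sum()//3 for k in range(u-12,u+13)])
    else: cv2.imwrite("pics/tip.png",cv2.resize(c["image"][210:290,270:376],(530,400),interpolation=cv2.INTER_CUBIC))
```

```text
scene 54 px extent [9.25242911 5.20326879]
scene 144 px extent [7.55330574 5.82944131]
scene (384, 171) [np.int64(149), np.int64(149), np.int64(146), np.int64(147), np.int64(154), np.int64(151), np.int64(146), np.int64(135), np.int64(108), np.int64(72), np.int64(51), np.int64(49), np.int64(47), np.int64(44), np.int64(72), np.int64(107), np.int64(137), np.int64(150), np.int64(150), np.int64(151), np.int64(149), np.int64(152), np.int64(149), np.int64(148), np.int64(152)]
side 54 px extent [11.36620035  2.24803574]
side 144 px extent [3.42446291 6.51301218]
side (287, 214) [np.int64(77), np.int64(76), np.int64(74), np.int64(69), np.int64(75), np.int64(99), np.int64(130), np.int64(141), np.int64(145), np.int64(146), np.int64(145), np.int64(133), np.int64(105), np.int64(79), np.int64(83), np.int64(109), np.int64(136), np.int64(145), np.int64(144), np.int64(143), np.int64(143), np.int64(144), np.int64(142), np.int64(143), np.int64(143)]
wrist 54 px extent [ 5.59339801 24.05244531]
wrist 144 px extent [25.3648243   5.30626482]
```

View pics/tip.png

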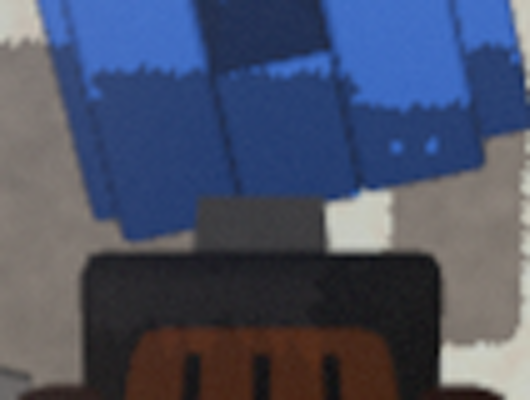

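The blade's width lies along tool y, the tip centre is at about (322,250) as predicted, and it is square. Now I move over the open screw and refine.

```bash
cat > look.py <<'E'
from h import *
def slot(c,x0,y0):
    C=cloud(c);H,S,V=cv2.split(cv2.cvtColor(c["image"],cv2.COLOR_BGR2HSV))
    m=(np.hypot(C[...,0]-x0,C[...,1]-y0)<.024)&(C[...,2]>.07)&(C[...,2]<.1)
    br=cv2.morphologyEx((m&(H>12)&(H<35)&(S>110)&(V>60)).astype(np.uint8),cv2.MORPH_OPEN,np.ones((3,3)))
    n,l,st,ce=cv2.connectedComponentsWithStats(br)
    r=[(st[i,4],ce[i],px2w(c,*ce[i],z=.088)[:2]) for i in range(1,n) if st[i,4]>60]
    r=sorted(r,key=lambda k:-k[0])[:2]
    for k in r: print("brass",k[0],np.round(k[1],1),np.round(k[2],4))
    if len(r)==2:
        d=r[0][2]-r[1][2]; a=np.degrees(np.arctan2(d[1],d[0]))-90; print("centre",np.round((r[0][2]+r[1][2])/2,4),"slot yaw",(a+90)%180-90)
    g=cv2.morphologyEx(((np.hypot(C[...,0]-x0,C[...,1]-y0)<.03)&(C[...,2]<.1)&(H>40)&(H<85)&(S>90)).astype(np.uint8),cv2.MORPH_OPEN,np.ones((3,3)))
    n,l,st,ce=cv2.connectedComponentsWithStats(g)
    for i in range(1,n): print("green",st[i,4],np.round(px2w(c,*ce[i],z=.079)[:2],4))
E
python3 - <<'E'
from look import *
x,y=.5447,-.0914; psi=np.deg2rad(57.3)
move_ptp([x,y,.26],Q(psi)); sleep(.3)
c=capture("wrist"); slot(c,x,y); print(current_position(),current_clock(),current_joint_pos()[5], w2px(c,[x,y,.178]))
cv2.imwrite("pics/hover.png",cv2.resize(c["image"][130:310,200:440],(800,600),interpolation=cv2.INTER_CUBIC))
E
```

```text
brass 451 [322.2 227.3] [ 0.5405 -0.0976]
brass 399 [323.1 207.9] [ 0.5502 -0.0838]
centre [ 0.5453 -0.0907] slot yaw -35.32225654428066
green 71 [ 0.5491 -0.0711]
green 52 [ 0.5399 -0.1121]
[ 0.54487348 -0.09074729  0.25999685] 12.3167 0.2795019526421558 [322.65793782 252.18166595]
```

View pics/hover.png

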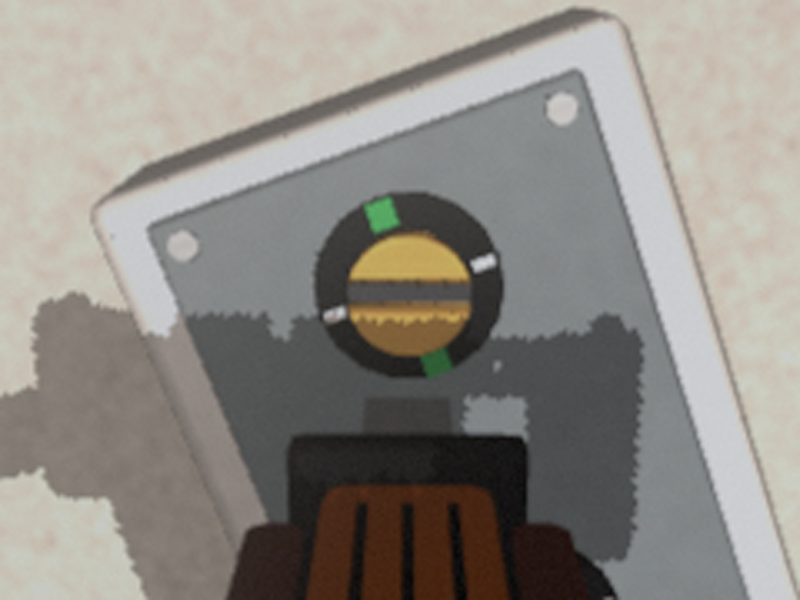

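Blade (crop 363–455, edge at row 398) is parallel to the slot (rows 279–303) and centred on the same column, about 409. I compute the offset and lower it with a contact stop.

Run:
```python
from h import *
c=capture("wrist"); p0=current_position()
tip=px2w(c,322.7,252.05,.178); s1=px2w(c,322.7,218.6,.088); s2=px2w(c,322.7,217.5,.086)
print(tip,s1,s2,p0)
s=(s1+s2)/2
d=(s-tip)[:2]; print("move",d)
t=np.array(p0)[:2]+d; psi=np.deg2rad(57.3)
print("target",t)
servo_line([*t,.178],Q(psi),rate=.1); sleep(.3); print(current_position(),current_force())
hit=servo_line([*t,.161],rate=.02,contact_N=6); sleep(.2)
print(hit,current_position(),current_force(),current_torque(),current_finger_gap(),current_clock())
```

```text
[ 0.54472641 -0.09150277  0.178     ] [ 0.54487012 -0.09161077  0.088     ] [ 0.54513031 -0.09121038  0.086     ] [ 0.54481356 -0.09089708  0.25997393]
move [2.73806022e-04 9.21960510e-05]
target [ 0.54508737 -0.09080488]
[ 0.54535875 -0.09087218  0.17846419] [ 0.10315265  0.25955994 -1.09137003]
True [ 0.54495051 -0.09078063  0.16382037] [0.10611027 0.28140508 6.05661649] [ 0.05608936  0.17415556 -0.01419574] 0.02396621063569048 14.5167
```

Floor reached (tip at about 0.082 m). Now I turn clockwise in steps with a light press.

Run:
```python
from h import *
t=[.54505,-.0908,.1625]
sleep(.2)
for a in list(np.arange(57.3-8,-20,-8))+[-22.]:
    move_ptp(t,Q(np.deg2rad(a)))
    print(round(a,1),np.round(current_position(),4),np.round(current_force(),1),np.round(current_torque(),2),round(current_clock(),2))
    if abs(current_torque()[2])>1.5: break
sleep(.4); print(current_position(),current_force(),current_torque(),current_joint_pos()[5],current_finger_gap())
c=capture("wrist"); cv2.imwrite("pics/turned.png",cv2.resize(c["image"][160:340,200:440],(800,600),interpolation=cv2.INTER_CUBIC))
```

```text
49.3 [ 0.5457 -0.091   0.1637] [-2.   0.3  9.9] [0.04 0.52 0.01] 14.97
41.3 [ 0.5454 -0.0912  0.1637] [-2.6 -0.8 10. ] [-0.07  0.73 -0.01] 15.23
33.3 [ 0.5453 -0.0912  0.1637] [-3.1 -0.4  9.5] [-0.1   0.63  0.02] 15.49
25.3 [ 0.5453 -0.0912  0.1637] [-3.4  0.7 10.9] [-0.07  0.73  0.02] 15.75
17.3 [ 0.5452 -0.0912  0.1637] [-3.   0.   9.9] [-0.09  0.81 -0.01] 16.01
9.3 [ 0.5452 -0.0912  0.1638] [-3.   0.1 10.6] [-0.05  0.79  0.03] 16.27
1.3 [ 0.5452 -0.0912  0.1637] [-3.4 -0.6 10.1] [-0.05  0.85 -0.02] 16.52
-6.7 [ 0.5451 -0.0912  0.1637] [-3.1 -0.5  9.8] [-0.03  0.85  0.06] 16.78
-14.7 [ 0.545  -0.0912  0.1637] [-2.8 -0.6 10.3] [-0.02  0.9   0.01] 17.04
-22.0 [ 0.545  -0.0911  0.1637] [-3.8 -0.5 10.6] [-0.05  0.95 -0.  ] 17.29
[ 0.54499423 -0.09118393  0.16371927] [-2.95248796  0.86684811 10.68733446] [ 0.02540306  0.96372975 -0.01226347] 1.6646533935982397 0.023911261074798615
```

View pics/turned.png

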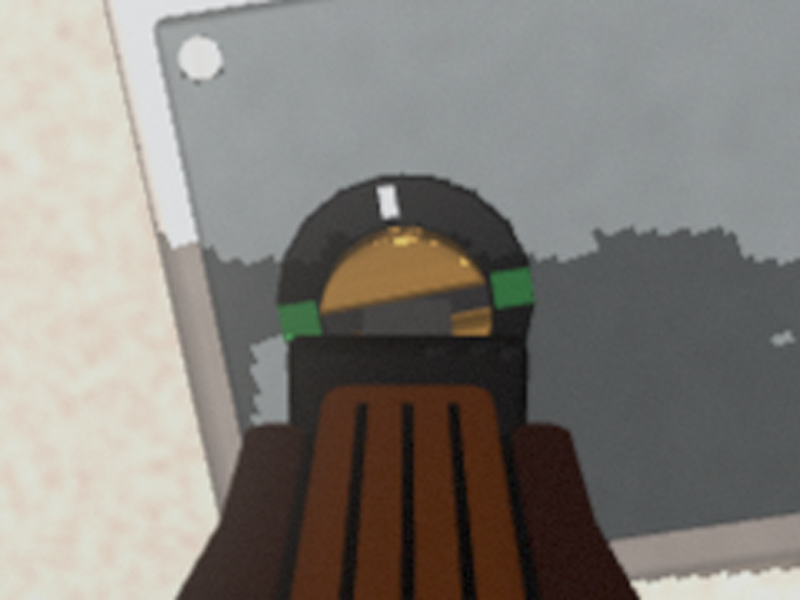

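The slot (rising 9.2°) is in line with the green marks (8.8°) at crop (300,321) and (513,288), and the blade is still seated. I unload, lift and return to the stand.

Run:
```python
from look import *
move_ptp([.54505,-.0910,.1633],Q(np.deg2rad(-14)))
p=current_position()
servo_line([p[0],p[1],.27],rate=.1)
psi=np.deg2rad(66.7); x,y=.5521,.2313
move_ptp([x,y,.27],Q(psi)); sleep(.3); p=np.array(current_position()); print(p)
t=np.array([x,y])+(np.array([x,y])-p[:2])
servo_line([*t,.165],rate=.12); sleep(.2); p=np.array(current_position()); print(p)
c=capture("wrist"); print(w2px(c,[x,y,.083])); cv2.imwrite("pics/ret.png",cv2.resize(c["image"][160:340,200:440],(800,600),interpolation=cv2.INTER_CUBIC))
print(current_clock(),current_force())
```

```text
[0.55239354 0.23042747 0.27005718]
[0.5523465  0.2323389  0.16585314]
[322.49998333 252.33318599]
22.0167 [ 1.3296323   0.54470877 -0.75674166]
```

View pics/ret.png

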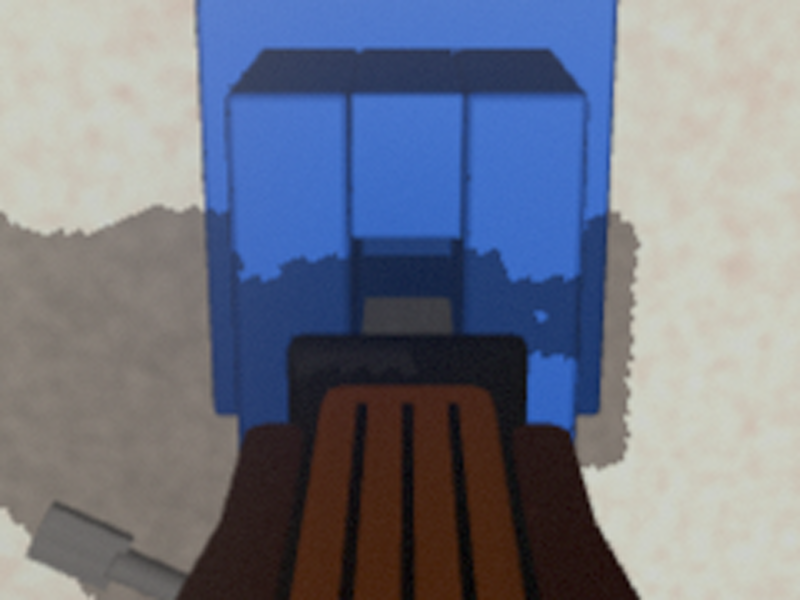

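The blade (crop 362–453) is centred in the hole (351–463). I lower it with a contact stop.

Run:
```python
from look import *
psi=np.deg2rad(66.7)
c=capture("wrist"); e=px2w(c,322.2,160+239/3.333,.072); h=e[:2]-.011*np.array([np.cos(psi),np.sin(psi)]); tip=px2w(c,322.4,160+297/3.333+2.65,.084)
p=np.array(current_position()); print("hole",h,"tip",tip[:2])
t=p[:2]+h-tip[:2]; print(t)
servo_line([*t,.150],rate=.05,contact_N=8); print(current_position(),current_force())
hit=servo_line([*t,.0900],rate=.06,contact_N=6); print(hit,current_position(),current_force(),current_clock())
```

```text
hole [0.55163627 0.2309938 ] tip [0.55219072 0.2319821 ]
[0.55155205 0.23126849]
[0.55110412 0.23111066 0.14934483] [ 0.18715561  0.03589077 -1.34720676]
True [0.55087037 0.23103186 0.0918317 ] [-0.721674   -0.25488597  2.55218555] 23.4167
```

Run:
```python
from look import *
move_gripper(0.06); sleep(.2); p=current_position()
servo_line([p[0],p[1],.27],rate=.12)
move_ptp([.50,.2,.36],Q(0)); sleep(.3); c=capture("wrist"); C=cloud(c)
H,S,V=cv2.split(cv2.cvtColor(c["image"],cv2.COLOR_BGR2HSV))
P=C[(np.hypot(C[...,0]-.552,C[...,1]-.231)<.06)&((H<20)|(H>175))&(S>100)&(C[...,2]>.13)&(C[...,2]<.17)]
print(cv2.minAreaRect((P[:,:2]*1000).astype(np.float32)),P.mean(0))
move_ptp([.50,-.14,.33],Q(0)); sleep(.3); c2=capture("wrist"); slot(c2,.5447,-.0914); slot(c2,.5217,-.1926)
cv2.imwrite("pics/fin.png",np.vstack([cv2.resize(k["image"],(400,300)) for k in(c2,c)])); print(current_clock())
```

```text
((550.5079956054688, 230.74378967285156), (22.822206497192383, 23.311546325683594), 66.5558853149414) [0.55077243 0.2305787  0.14763125]
brass 305 [271.6 165.3] [ 0.5364 -0.0901]
brass 297 [274.3 147.9] [ 0.5532 -0.0932]
centre [ 0.5448 -0.0916] slot yaw 79.5284098419786
green 49 [ 0.5489 -0.071 ]
green 56 [ 0.5399 -0.1112]
brass 316 [372.9 188.7] [ 0.5135 -0.1908]
brass 302 [377.2 171.8] [ 0.5303 -0.1945]
centre [ 0.5219 -0.1927] slot yaw 77.6391649812781
green 57 [ 0.5261 -0.1727]
green 55 [ 0.5172 -0.2127]
29.0333
```

View pics/fin.png

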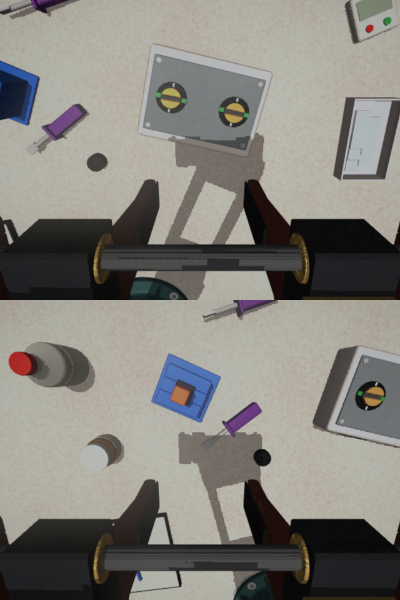

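Both slots lie on the green marks (79.5° and 77.6°), and the driver hangs in the stand with its top at 0.148 m. The bystanders in view haven't moved, so I hand in.

```bash
python3 -c "
from bench import *
print(close_job())"
```

```text
the job is handed in; nothing more can be done
None
```

The open screw is turned to its stop and the locked one is still locked, the driver is back down in its stand and released, and I handed the job in at about 29 s; the hand-in call returned no verdict.

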